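Square a sanding board into the bench fence

TASK

Push the padded sanding board along the bench top until one of its long edges lies flush against the long bar of the aluminium fence and its end is right up against the fence's short end stop, so that it sits square in the corner. Only push it, steadily, with the fingers: never lift, tip or knock it, and leave the felt wheel, tumbler, compound bar and spray can where they stand. Finish with the hand clear.

Things in the scene. Friction and masses are not known exactly. Their poses are not given: they have to be found in the camera images.
- board: padded sanding board: flat wooden board, black firm pad on top, loose on the bench; 96 (own x) x 140 (own y) x 24 mm high (wood 18, pad 86 x 130 x 6). Origin: centre of underside. 0.25 to 0.5 kg, slides with 1 to 6 N. Starts on the robot's side of the long bar, long edges within 20 degrees of the bar's direction. Too wide for most grippers.
- fence: L-shaped aluminium fence fixed to the bench, 30 mm high. Long bar: 30 mm thick, along its y from -190 to +150 mm, working face at x = 0, facing -x (the robot). Short end stop at the +y end: 20 mm thick, from x = 0 to -100 mm, working face at y = +130 mm, facing -y. Origin: bench level, in the long bar's face. The seated board's centre is at x = -48, y = +60 mm.
- corner (a point): the inner corner of the fence at bench level, where the working faces of long bar and end stop meet; axes as the fence's
- felt_wheel: bystander: brown polishing wheel lying flat, 90 mm across, 24 mm high, 16 mm hole; origin at the centre of its underside
- tumbler: bystander: glass tumbler, 68 mm across, 85 mm high; origin at the centre of its underside
- compound_bar: bystander: reddish-brown bar of polishing compound, 50 x 90 x 35 mm; origin at the centre of its underside
- spray_can: bystander: red spray can, 50 mm across, 150 mm high; origin at the centre of its underside

How it is judged:
At the end, for the whole second after the job is handed in: The board lies flat and at rest on the bench in the fence's corner: its centre within 4 mm of its seated place across and along the fence, and its long edges parallel to the long bar within 2 degrees (x of board in the frame of corner between -0.052 and -0.044 m and y of board in the frame of corner between -0.074 and -0.066 m and angle between the x axis of board and the x axis of fence, either way round below 0.035 rad and height (world z) of board below 0.004 m and angle between board's own z axis and vertical below 0.05 rad and linear speed of board below 0.01 m/s); the robot touches nothing.
It fails at once if the board is lifted or tipped (its centre more than 12 mm up, or tilted more than 9 degrees) (height (world z) of board above 0.012 m or angle between board's own z axis and vertical above 0.16 rad).
It fails at once if the board is knocked (faster than 0.5 m/s) (linear speed of board above 0.5 m/s).
It fails at once if a bystander is moved by more than 15 mm (distance of any of felt_wheel, tumbler, compound_bar, spray_can from where it was at the start of the episode above 0.015 m).
It also fails if it takes over 42 s, if anything falls off the work surface, if the arm or the gripper's body presses on something with over 40 N, if the wrist force passes 120 N, or if a joint passes its speed limit or range.

ROBOT

A 7-joint arm with a two-finger parallel gripper is mounted at the origin on the work surface. World frame = base frame: x ahead of the robot, y to its left, z up, the work surface at z = 0. Lengths are in m, angles in rad, forces in N, time in s.
With the tool pointing down it reaches from about 0.425 to 0.925 m from the base axis. Payload 6.8 kg.
Tool frame: the origin (TCP) lies midway between the tips of the shut fingers; the grasp point (between the pads) lies 19 mm behind it (bot.pinch_z is the distance from the TCP to the grasp point, in m); z points along the fingers, y is the line along which they close (so a half turn about z gives the same grasp; the last joint's range is limited). The gripper opens to 85 mm and grips with 20 to 120 N. Pads are 22 mm wide; open, the fingers measure 114 mm over their backs; the gripper's body (76 mm by 85 mm) begins 54 mm behind the grasp point. The pads swing forward as they close: fully open they stand 13 mm farther back than shut.
Start: joints at [1.055, 0.477, 0.022, 1.555, -0.011, 1.109, -0.083], TCP at [0.268, -0.62, 0.231] pointing down, gripper open.
Joint ranges: [-2.96, 2.96], [-0.34, 2.1], [-1.41, 1.46], [0.24, 2.44], [-1.37, 4.51], [0.17, 1.92], [-2.96, 2.96]. Speed limits (rad/s): [2.39, 2.39, 3.14, 3.14, 3.14, 3.14, 3.14].

INTERFACE

Orientations are given as a unit quaternion [w, x, y, z].
In Python, from station import bot, imaging gives the robot as it stands. The module is installed in compiled form; this text tells all that it offers.
- The arm moves only by the tool carry_out, never from a script. Its argument "targets" is a list of rows, each a list of 5 numbers: the shift along the tool's x, y, z in cm, then the turn about the tool's z in degrees, then the opening, from -1 (shut) to 1 (fully open). In form: [[x, y, z, yaw, gripper], ...]. A call has 1 to 12 rows; each row shifts and turns the commanded pose from where the row before left it, along the tool's axes as they then stand; what a row does not reach is not made up. A row lasts 1/10 s, in which the tool goes at most 50 mm and 8.59 degrees, less where a joint would pass 70% of its speed; a pose out of reach is approached as far as the arm can. A call is refused whole if a number of a shift passes 5 or a number of a turn 8.59, either way. A call with a gripper value outside its range is refused whole. The fingers move at their own pace and stop on an object; "force" is the grip in N (left out, the last holds). Time passes only in rows, so rows that do not move let the fingers close. It gives the time, the measured TCP pose, the force, the opening and the grip force at its end, in the units of the state.
- bot.get_obs(): the state, without advancing time (a new reading comes with each control period).
- imaging.read_camera(name): name is "scene" or "top" or "wrist"; returns the picture (384x512x3 uint8, red, green, blue); there is no depth.
- imaging.calibration(name): a dict with "fx", "fy", "cx", "cy" (pixels), "k1" (the pictures are not rectified: a ray, as slopes to the right and down, at radius r is drawn at 1 + k1 r^2 times it, then the intrinsics apply), "extrinsics" (4x4, takes a point from world to camera coordinates). Camera axes: x right, y up, looking along -z (the intrinsics and any distortion apply to the point x, -y, -z); pixel columns grow to the right and rows downward; lengths in m; the calibration is good to about 2 mm. A picture is of the moment at which its call begins: read the wrist's pose just before it. calibration takes no time and is no camera call; for the wrist camera it gives the pose at the moment of the call.
- bot.hand_in(): hands the job in; it is judged then, once.
The state is a dict: "t": time; "q": joint angles; "joint_vel": joint speeds; "joint_torque": joint torques, N m; "eef_pos": TCP position; "tool_rot": TCP orientation; "contact_force": force on the tool from outside, world axes, zero at the start; "torque": the same for the moment, N m; "gripper_width": opening from 0.0 (shut) to 1.0 (fully open); "grasp_force": force on a finger pad.
Only numpy, scipy, OpenCV 4.12 (cv2) and the standard library are available. Lean on these libraries where they do the work, as an engineer would, in place of code of your own. Each camera call takes 0.05 s, during which the arm holds its last target. There are 200 camera calls.

## Working session

There is one attempt and no reset: what is moved stays moved. The work goes in short steps, Python scripts to look and compute and a tool call to move; the robot and the scene stay as the last step left them, time stands still between calls to the robot, and variables do not carry over. Pictures are saved under pics/ and viewed, at most 13 in all, crops included, and the job is handed in when it is done.

Besides the shell and the picture viewer there is one more tool, called in YAML: its name, and indented under it one key for each argument. carry_out: Moves the arm, as the interface text tells. Its arguments: {"type":"object","properties":{"targets":{"type":"array"},"force":{"type":"number"}},"required":["targets"]}

```bash
mkdir -p pics; python3 - <<'E'
from station import bot, imaging
import cv2, numpy as np
o=bot.get_obs(); print(o)
a=[]
for n in("scene","top"):
    im=imaging.read_camera(n); c=imaging.calibration(n); print(n,{k:np.round(v,4).tolist() for k,v in c.items()})
    cv2.imwrite(f"pics/{n}0.png",im[:,:,::-1])
E
```

```text
{'t': 0.0, 'q': array([ 1.0549128 ,  0.47783458,  0.02232781,  1.55648144, -0.0115128 ,
        1.10931081, -0.0831078 ]), 'joint_vel': array([0.0010708 , 0.00026455, 0.00022633, 0.00103486, 0.00165922,
       0.00015378, 0.00139728]), 'joint_torque': array([-8.81969172e-04, -5.96465063e+01,  1.60777062e+00, -2.81202793e+01,
        1.25588482e-02,  9.24082560e-03,  3.53737016e-05]), 'eef_pos': array([ 0.26743912, -0.61908905,  0.23028972]), 'tool_rot': array([-9.18528146e-04,  9.79283679e-01,  2.02490906e-01, -2.54584162e-04]), 'contact_force': array([-0.16587213,  0.62302546,  0.19812674]), 'torque': array([-0.00154509, -0.0059163 , -0.01028048]), 'grasp_force': 0.0, 'gripper_width': 1.0049214557592443}
scene {'fx': 404.5338, 'fy': 404.5338, 'cx': 251.9367, 'cy': 189.4787, 'k1': -0.1419, 'extrinsics': [[0.359, 0.9332, -0.0164, -0.2053], [-0.6685, 0.2694, 0.6932, 0.3732], [0.6513, -0.2379, 0.7206, -1.4447], [0.0, 0.0, 0.0, 1.0]]}
top {'fx': 492.5381, 'fy': 492.5381, 'cx': 243.7702, 'cy': 182.2363, 'k1': -0.0784, 'extrinsics': [[0.0612, -0.9981, -0.0029, -0.0365], [0.9765, 0.0593, 0.207, -0.593], [-0.2065, -0.0155, 0.9783, -1.5266], [0.0, 0.0, 0.0, 1.0]]}
```

View pics/top0.png

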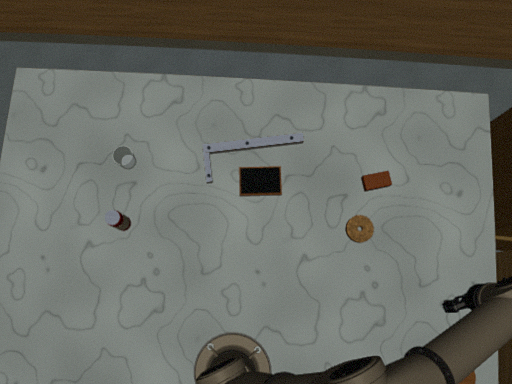

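View pics/scene0.png

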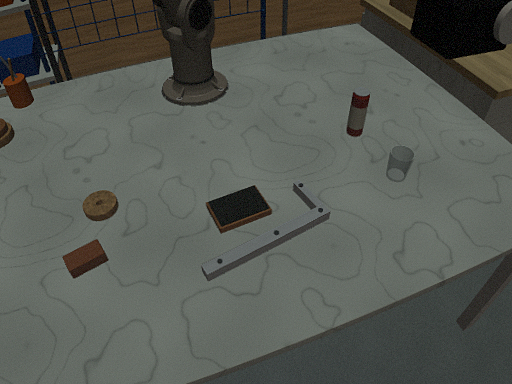

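```bash
cat > h.py <<'E'
from station import bot, imaging
import cv2, numpy as np
def ray(c,uv):
    d=(np.asarray(uv,float).reshape(-1,2)-[c["cx"],c["cy"]])/[c["fx"],c["fy"]]
    s=d.copy()
    for _ in range(20): s=d/(1+c["k1"]*(s**2).sum(1,keepdims=True))
    E=c["extrinsics"];R=E[:3,:3]
    return -R.T@E[:3,3], np.c_[s[:,0],-s[:,1],-np.ones(len(s))]@R
def plane(c,uv,z):
    o,d=ray(c,uv); return o+d*((z-o[2])/d[:,2])[:,None]
def tri(c1,a,c2,b):
    o1,d1=ray(c1,a);o2,d2=ray(c2,b);r=[]
    for p,q in zip(d1,d2):
        t=np.linalg.lstsq(np.c_[p,-q],o2-o1,rcond=None)[0]; r.append((o1+t[0]*p+o2+t[1]*q)/2)
    return np.array(r)
def project(c,P):
    E=c["extrinsics"];p=np.atleast_2d(P)@E[:3,:3].T+E[:3,3];s=np.c_[p[:,0],-p[:,1]]/-p[:,2:]
    return s*(1+c["k1"]*(s**2).sum(1,keepdims=True))*[c["fx"],c["fy"]]+[c["cx"],c["cy"]]
def avg(n,k=5): return np.mean([imaging.read_camera(n).astype(float) for _ in range(k)],0)
E
python3 - <<'E'
from h import *
t=avg("top",4);s=avg("scene",4);np.savez("im.npz",t=t,s=s)
A=cv2.resize(t[120:210,195:315,::-1],None,fx=6,fy=6,interpolation=cv2.INTER_CUBIC)
B=cv2.resize(s[175:285,195:340,::-1],None,fx=5,fy=5,interpolation=cv2.INTER_CUBIC)
cv2.imwrite("pics/A.png",A);cv2.imwrite("pics/B.png",B)
E
```

```text
[ WARN:0@3.804] global loadsave.cpp:1063 imwrite_ Unsupported depth image for selected encoder is fallbacked to CV_8U.
```

View pics/A.png

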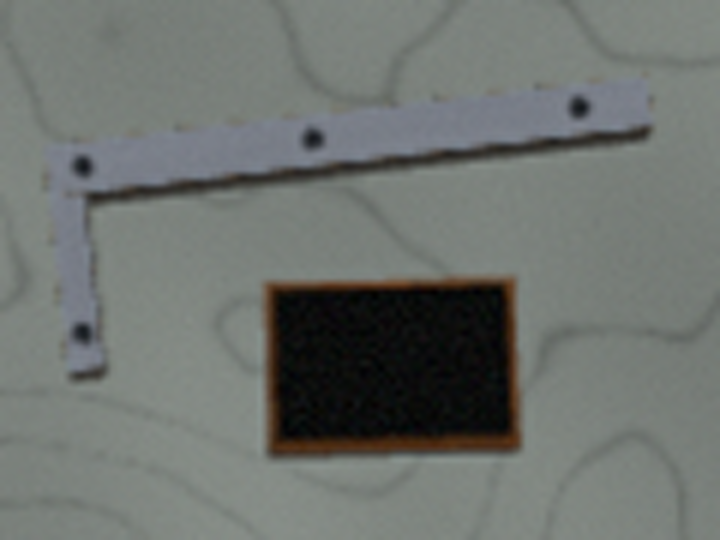

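View pics/B.png

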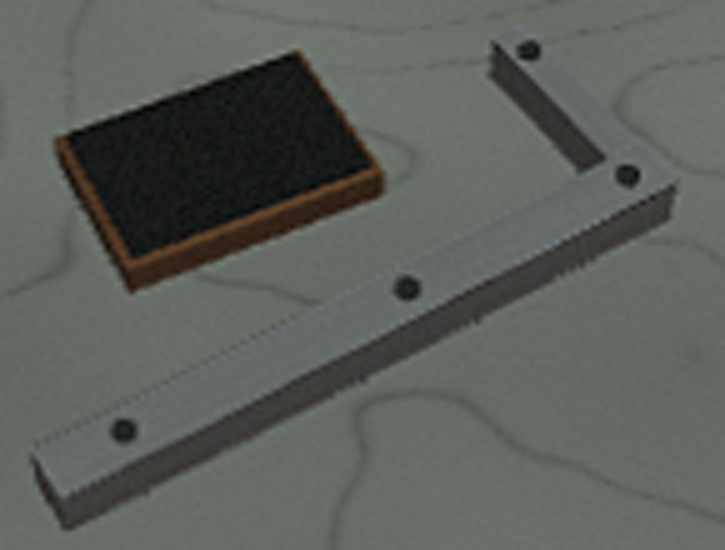

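Crop A (top, 6x, origin 195,120): the top face's working edge runs (88,196)→(650,128), the end stop's from (84,196)→(103,368), and the pad's corners are near (275,290), (507,286), (512,440), (278,440). Crop B (scene, 5x, origin 195,175) shows the four bolts and pad corners too.

```bash
cat > m.py <<'E'
from h import *
ct=imaging.calibration("top");cs=imaging.calibration("scene")
def bolt(g,p):
    x,y=np.round(p).astype(int); w=g[y-3:y+4,x-3:x+4]; w=np.clip(np.percentile(w,60)-w-12,0,None)
    Y,X=np.mgrid[y-3:y+4,x-3:x+4]; return [(w*X).sum()/w.sum(),(w*Y).sum()/w.sum()]
def edge(g,a,b,n=40):   # subpixel strongest-gradient points along segment a-b, searched across it
    a,b=np.array(a,float),np.array(b,float);d=(b-a)/np.linalg.norm(b-a);nn=np.array([-d[1],d[0]])
    k=np.arange(-2.5,2.51,.1);P=a+(b-a)*np.linspace(.08,.92,n)[:,None]
    S=P[:,None]+k[:,None]*nn
    v=cv2.remap(g.astype(np.float32),S[...,0].astype(np.float32),S[...,1].astype(np.float32),cv2.INTER_CUBIC)
    v=cv2.GaussianBlur(v,(9,1),0); G=np.abs(np.gradient(v,axis=1)); return P+k[G.argmax(1)][:,None]*nn
def line(P):
    vx,vy,x,y=cv2.fitLine(P[:,:2].astype(np.float32),cv2.DIST_HUBER,0,.001,.001).ravel(); return np.array([x,y]),np.array([vx,vy])
def inter(l,m):
    t=np.linalg.solve(np.c_[l[1],-m[1]],m[0]-l[0]); return l[0]+t[0]*l[1]
def board(g,c,zp=.024,th=45):
    m=(cv2.GaussianBlur(g,(3,3),0)<th).astype(np.uint8)
    return m
E
python3 - <<'E'
from m import *
d=np.load("im.npz");t,s=d["t"],d["s"];gt,gs=t.mean(2),s.mean(2)
T=lambda p:(np.array(p)+.5)/6-.5+[195,120]; S=lambda p:(np.array(p)+.5)/5-.5+[195,175]
bt=[bolt(gt,p) for p in T([(83,166),(313,139),(579,107),(82,333)])]
bs=[bolt(gs,p) for p in S([(628,175),(406,288),(123,431),(529,50)])]
print("bolts tri\n",tri(ct,bt,cs,bs).round(4));print(plane(ct,bt,.03).round(4),plane(cs,bs,.03).round(4))
# pad corners: top TL,TR,BR,BL  <-> scene (far-left etc.)
def rect(g,c,C,z):
    L=[line(plane(c,edge(g,C[i],C[(i+1)%4]),z)) for i in range(4)]
    K=np.array([inter(L[i-1],L[i]) for i in range(4)])
    return K,[np.degrees(np.arctan2(l[1][1],l[1][0])) for l in L]
for nm,g,c,C in (("top",gt,ct,T([(275,288),(509,284),(513,438),(277,441)])),("scene",gs,cs,S([(381,172),(132,260),(65,138),(298,53)]))):
    K,A=rect(g,c,C,.024); print(nm,K.round(4).tolist(),np.round(A,2),"centre",K.mean(0).round(4),np.linalg.norm(K-np.roll(K,-1,0),axis=1).round(4))
    uv=project(c,np.c_[K,np.full(4,.024)]); globals()["uv"+nm]=uv
print("pad tri",tri(ct,uvtop,cs,uvscene).round(4))
for nm,g,c,a,b in (("long top",gt,ct,T((88,196)),T((650,128))),("long scene",gs,cs,S((580,178)),S((35,450)))):
    l=line(plane(c,edge(g,a,b),.03));print(nm,l,np.degrees(np.arctan(l[1][0]/l[1][1]))); globals()["l"+nm[5:]]=l
for nm,g,c,a,b in (("stop top",gt,ct,T((86,200)),T((103,368))),("stop scene",gs,cs,S((492,47)),S((605,158)))):
    l=line(plane(c,edge(g,a,b),.03));print(nm,l,np.degrees(np.arctan(l[1][1]/l[1][0])),"corner",inter(l,globals()["l"+nm[5:]]))
# bystanders rough
for n,p,z in (("felt",(360,229),.024),("comp",(377,181),.035),("can",(119,220),.075),("tumbler",(125,158),.04)): print(n,plane(ct,p,z).round(3))
E
```

```text
bolts tri
 [[ 0.7131  0.1257  0.0292]
 [ 0.7367 -0.0018  0.0287]
 [ 0.764  -0.1499  0.0295]
 [ 0.6182  0.1172  0.0287]]
[[ 0.713   0.1258  0.03  ]
 [ 0.7366 -0.0012  0.03  ]
 [ 0.764  -0.1491  0.03  ]
 [ 0.6182  0.1177  0.03  ]] [[ 0.7137  0.1252  0.03  ]
 [ 0.7375 -0.0029  0.03  ]
 [ 0.7641 -0.1507  0.03  ]
 [ 0.6192  0.1159  0.03  ]]
top [[0.652899980545044, 0.019200000911951065], [0.661300003528595, -0.11699999868869781], [0.5673999786376953, -0.12229999899864197], [0.5573999881744385, 0.013399999588727951]] [-86.45   3.22 -85.79   3.53] centre [ 0.6097 -0.0517] [0.1365 0.0941 0.136  0.0957]
scene [[0.6570000052452087, 0.015799999237060547], [0.6686000227928162, -0.11969999969005585], [0.5791000127792358, -0.12839999794960022], [0.567300021648407, 0.00860000029206276]] [-85.11   5.55 -85.1    4.59] centre [ 0.618 -0.056] [0.136  0.09   0.1375 0.09  ]
pad tri [[ 0.6536  0.0184  0.0195]
 [ 0.663  -0.1179  0.0167]
 [ 0.5692 -0.1248  0.0126]
 [ 0.5588  0.0127  0.0146]]
long top (array([ 0.72101223, -0.00316267], dtype=float32), array([ 0.178594  , -0.98392284], dtype=float32)) -10.287873
long scene (array([ 0.7342281 , -0.05413176], dtype=float32), array([ 0.17416286, -0.98471683], dtype=float32)) -10.029945
stop top (array([0.6434661 , 0.11571565], dtype=float32), array([0.98309624, 0.18308957], dtype=float32)) 10.54977 corner [0.69760424 0.12579821]
stop scene (array([0.6524613 , 0.11260176], dtype=float32), array([0.9846703 , 0.17442617], dtype=float32)) 10.045265 corner [0.7031505  0.12158093]
felt [[ 0.47  -0.387  0.024]]
comp [[ 0.631 -0.438  0.035]]
can [[0.445 0.386 0.075]]
tumbler [[0.657 0.399 0.04 ]]
```

```bash
cat >> m.py <<'E'
def pad(rgb,c,seed,z=.024,th=.5):   # pad rectangle in world from the dark area inside the orange rim
    r=cv2.resize(rgb[...,0].astype(np.float32),None,fx=8,fy=8,interpolation=cv2.INTER_CUBIC)
    x,y=(np.array(seed)*8).astype(int); lo=np.median(r[y-24:y+24,x-24:x+24])
    m=(r<lo+25).astype(np.uint8); m=cv2.morphologyEx(m,cv2.MORPH_OPEN,np.ones((9,9)))
    n,lab=cv2.connectedComponents(m); cc=cv2.findContours((lab==lab[y,x]).astype(np.uint8),cv2.RETR_EXTERNAL,cv2.CHAIN_APPROX_NONE)[0]
    k=max(cc,key=cv2.contourArea)[:,0]; P=plane(c,(k+.5)/8-.5,z)[:,:2]
    (cx,cy),wh,a=cv2.minAreaRect((P*1000).astype(np.float32)); 
    return np.array([cx,cy])/1000,wh,a%90
E
python3 - <<'E'
from m import *
d=np.load("im.npz");print(pad(d["t"],ct,(260,181)),pad(d["s"],cs,(239,206)))
# fence outer edges too
gt=d["t"].mean(2)
E
```

```text
(array([ 0.61294751, -0.05248483]), (83.94329833984375, 127.16758728027344), 4.97149658203125) (array([ 0.61820068, -0.05477415]), (89.92488861083984, 131.623291015625), 4.825226306915283)
```

carry_out:
  targets:
    - [0,0,0,6.5,1]
    - [0,0,0,6.5,1]
    - [2.5,-3.6,0,0,1]
    - [2.5,-3.6,0,0,1]
    - [2.5,-3.6,0,0,1]
    - [2.5,-3.6,0,0,1]
    - [2.5,-3.6,0,0,1]
    - [2.5,-3.6,0,0,1]
    - [2.5,-3.6,0,0,1]
    - [2.5,-3.6,0,0,1]
    - [2.5,-3.6,0,0,1]
    - [2.5,-3.6,0,0,1]

```text
t: 1.7
eef_pos: [0.4494, -0.219, 0.2317]
tool_rot: [0.0, 0.996, 0.09, 0.0]
contact_force: [0.7, -0.1, -0.6]
gripper_width: 0.999
grasp_force: 0.0
```

```bash
cat >> m.py <<'E'
C0=np.array([.699,.123]);a0=np.radians(10.3);F=np.array([[np.cos(a0),np.sin(a0)],[-np.sin(a0),np.cos(a0)]])
def st():
    from scipy.spatial.transform import Rotation as Ro
    o=bot.get_obs();w,x,y,z=o["tool_rot"];M=Ro.from_quat([x,y,z,w]).as_matrix()
    print("t",round(o["t"],2),"fence xy mm",(F@(o["eef_pos"][:2]-C0)*1000).round(1),"z",o["eef_pos"][2].round(4),"toolx deg",np.degrees(np.arctan2(M[1,0],M[0,0])).round(2),"tilt",M[:,2].round(3),"F fence",(F@o["contact_force"][:2]).round(2),"fz",o["contact_force"][2].round(2),"q",o["q"].round(2),"w",round(o["gripper_width"],2))
def bd(seedw=None):
    t=avg("top",2)
    s=(260,181) if seedw is None else project(ct,[*(C0+F.T@np.array(seedw)),.024])[0]
    c,wh,a=pad(t,ct,s); print("board fence mm",(F@(c-C0)*1000).round(1),"ang rel fence",round(a-10.3,2),np.round(wh,1))
E
python3 -c "
from m import *;st()"
```

```text
t 1.7 fence xy mm [-306.7 -291.8] z 0.2317 toolx deg 10.35 tilt [ 0.001 -0.    -1.   ] F fence [ 0.62 -0.24] fz -0.57 q [ 0.45  0.19 -0.14  1.96  0.03  0.99 -1.09] w 1.0
```

carry_out:
  targets:
    - [2.4,-3.4,0,0,1]
    - [2.4,-3.4,0,0,1]
    - [2.4,-3.4,0,0,1]
    - [2.4,-3.2,0,0,1]
    - [0,0,4,0,1]
    - [0,0,4,0,1]
    - [0,0,4,0,1]
    - [0,0,4,0,1]
    - [0,0,4,0,1]
    - [0,0,2.2,0,1]
    - [0,0,1.0,0,1]
    - [0,0,0,0,1]

```text
t: 2.9
eef_pos: [0.5187, -0.0714, -0.0015]
tool_rot: [-0.0, 0.996, 0.09, -0.001]
contact_force: [-0.7, -0.2, -0.3]
gripper_width: 1.0
grasp_force: 0.0
```

```bash
python3 - <<'E'
from m import *
st()
cv2.imwrite("pics/w1.png",imaging.read_camera("wrist")[:,:,::-1]);bd()
E
```

```text
t 2.9 fence xy mm [-212.2 -159.1] z -0.0015 toolx deg 10.37 tilt [-0.002  0.    -1.   ] F fence [-0.69 -0.1 ] fz -0.34 q [ 0.16  0.58 -0.18  2.06  0.2   0.52 -1.55] w 1.0
board fence mm [-430.7 -129.5] ang rel fence 70.62 [306.7 728.9]
```

View pics/w1.png

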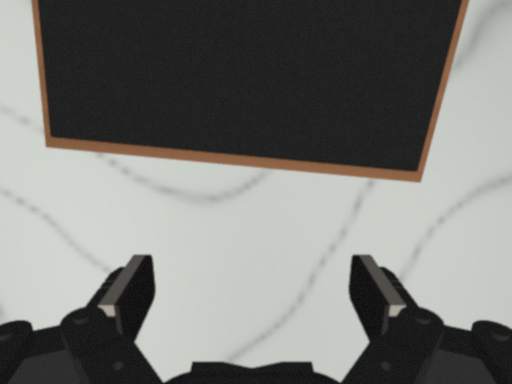

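Wrist view: the board's near edge runs (48,145)→(420,180), and the two open fingers (about columns 130 and 375) stand squarely behind it.

carry_out:
  targets:
    - [1.2,0,0.25,0,1]
    - [1.0,0,0,0,1]
    - [0.8,0,0,0,1]
    - [0.6,0,0,0,1]
    - [0.6,0,0,0,1]
    - [0.6,0,0,0,1]
    - [0.6,0,0,0,1]
    - [0.6,0,0,0,1]
    - [0.6,0,0,0,1]
    - [0.6,0,0,0,1]
    - [0.6,0,0,0,1]
    - [0,0,0,0,1]

```text
t: 4.25
eef_pos: [0.5976, -0.0569, -0.003]
tool_rot: [-0.0, 0.996, 0.091, 0.001]
contact_force: [0.1, 0.3, 0.9]
gripper_width: 1.002
grasp_force: 0.0
```

```bash
python3 - <<'E'
from m import *
st()
cv2.imwrite("pics/w2.png",imaging.read_camera("wrist")[:,:,::-1])
E
```

```text
t 4.25 fence xy mm [-132.  -158.8] z -0.003 toolx deg 10.39 tilt [ 0.002  0.001 -1.   ] F fence [0.19 0.29] fz 0.9 q [ 0.13  0.66 -0.18  1.88  0.19  0.61 -1.56] w 1.0
```

View pics/w2.png

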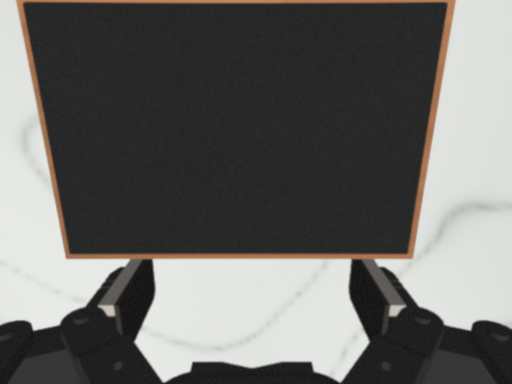

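Squared up: the near edge is level at row 257, cols 67–412, with both fingers touching. I'll push on towards the bar.

carry_out:
  targets:
    - [0.5,0,0,0,1]
    - [0.5,0,0,0,1]
    - [0.5,0,0,0,1]
    - [0.4,0,0,0,1]
    - [0.2,0,0,0,1]

```text
t: 4.8
eef_pos: [0.6171, -0.0536, -0.0032]
tool_rot: [0.0, 0.996, 0.09, 0.0]
contact_force: [-4.5, -0.4, 4.1]
gripper_width: 0.999
grasp_force: 2.2
```

carry_out:
  targets:
    - [0.2,0,0,0,1]
    - [0.2,0,0,0,1]

```text
t: 5.0
eef_pos: [0.6204, -0.053, -0.0032]
tool_rot: [0.0, 0.996, 0.09, -0.0]
contact_force: [-4.0, -1.0, 3.3]
gripper_width: 1.0
grasp_force: 2.2
```

carry_out:
  targets:
    - [0.2,0,0,0,1]

```text
t: 5.1
eef_pos: [0.6225, -0.0526, -0.0032]
tool_rot: [0.0, 0.996, 0.09, -0.0]
contact_force: [-3.6, -1.3, 1.5]
gripper_width: 0.998
grasp_force: 3.3
```

carry_out:
  targets:
    - [0.2,0,0,0,1]
    - [0.2,0,0,0,1]

```text
t: 5.3
eef_pos: [0.6225, -0.0527, -0.0038]
tool_rot: [0.0, 0.996, 0.09, -0.004]
contact_force: [-16.4, -2.4, 12.9]
gripper_width: 0.998
grasp_force: 8.8
```

carry_out:
  targets:
    - [0.2,0,0,0,1]

```text
t: 5.4
eef_pos: [0.6225, -0.0527, -0.0042]
tool_rot: [0.0, 0.996, 0.09, -0.006]
contact_force: [-22.4, -2.6, 16.6]
gripper_width: 0.999
grasp_force: 11.1
```

```bash
python3 - <<'E'
from m import *
st()
B=avg("scene",3);B=cv2.resize(B[165:285,195:340,::-1],None,fx=5,fy=5,interpolation=cv2.INTER_CUBIC)
cv2.imwrite("pics/s2.png",B.clip(0,255).astype(np.uint8))
E
```

```text
t 5.4 fence xy mm [-106.7 -159.2] z -0.0042 toolx deg 10.33 tilt [-0.012 -0.002 -1.   ] F fence [-22.47   1.43] fz 16.57 q [ 0.11  0.7  -0.18  1.81  0.19  0.66 -1.56] w 1.0
```

View pics/s2.png

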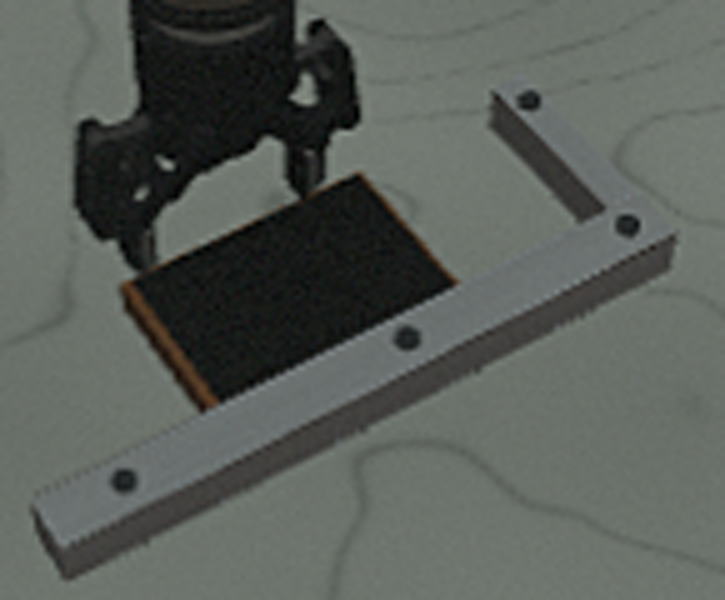

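The scene crop shows the board flush along the long bar, with its end still away from the stop. The 22 N force rise confirms contact. Next I back off, close the fingers and go to its -y end.

carry_out:
  targets:
    - [-1,0,0,0,1]
    - [-2,0,0,0,1]
    - [0,0,-4,0,1]
    - [0,0,-4,0,-1]
    - [2.2,2.7,0,0,-1]
    - [2.2,2.7,0,0,-1]
    - [2.2,2.7,0,0,-1]
    - [2.0,2.7,0,0,-1]
    - [0,0,0,0,-1]
    - [0,0,0,0,-1]

```text
t: 6.55
eef_pos: [0.7039, -0.148, 0.0767]
tool_rot: [-0.0, 0.996, 0.09, 0.001]
contact_force: [-0.1, 0.4, 0.8]
gripper_width: 0.0
grasp_force: 0.0
```

```bash
python3 - <<'E'
from m import *
st()
cv2.imwrite("pics/w3.png",imaging.read_camera("wrist")[:,:,::-1])
E
```

```text
t 6.55 fence xy mm [ -43.6 -267.5] z 0.0767 toolx deg 10.31 tilt [ 0.002  0.    -1.   ] F fence [-0.06  0.4 ] fz 0.79 q [ 0.24  0.71 -0.19  1.54  0.15  0.9  -1.38] w 0.0
```

View pics/w3.png

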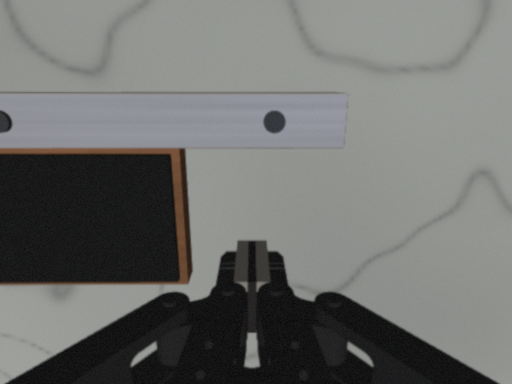

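carry_out:
  targets:
    - [0,0,3,0,-1]
    - [0,0,3,0,-1]
    - [0,0,0.9,0,-1]
    - [0,-1,0,0,-1]
    - [0,-0.8,0,0,-1]
    - [0,-0.7,0,0,-1]
    - [0,-0.7,0,0,-1]
    - [0,-0.7,0,0,-1]
    - [0,-0.7,0,0,-1]
    - [0,-0.7,0,0,-1]
    - [0,0,0,0,-1]

```text
t: 7.7
eef_pos: [0.6945, -0.0956, 0.0093]
tool_rot: [0.001, 0.996, 0.09, 0.001]
contact_force: [1.7, -2.4, 2.7]
gripper_width: -0.003
grasp_force: 1.8
```

```bash
python3 - <<'E'
from m import *
st()
cv2.imwrite("pics/w4.png",imaging.read_camera("wrist")[:,:,::-1])
E
```

```text
t 7.7 fence xy mm [ -43.5 -214.3] z 0.0093 toolx deg 10.37 tilt [ 0.003 -0.001 -1.   ] F fence [ 1.24 -2.69] fz 2.68 q [ 0.16  0.77 -0.17  1.62  0.17  0.77 -1.47] w -0.0
```

View pics/w4.png

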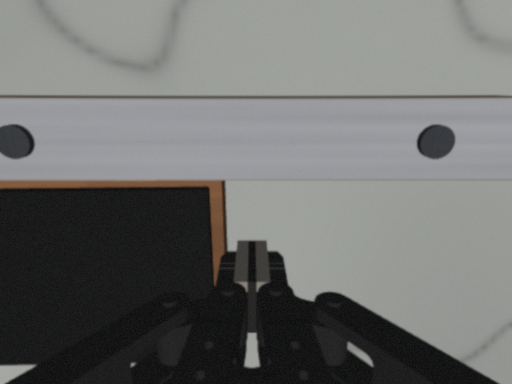

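The board slides along the bar, still flush, with its end edge at column ~226 against the fingers.

carry_out:
  targets:
    - [0,-0.6,0,0,-1]
    - [0,-0.6,0,0,-1]
    - [0,-0.6,0,0,-1]
    - [0,-0.6,0,0,-1]
    - [0,-0.6,0,0,-1]
    - [0,-0.6,0,0,-1]
    - [0,-0.6,0,0,-1]
    - [0,-0.6,0,0,-1]

```text
t: 8.55
eef_pos: [0.6859, -0.0504, 0.009]
tool_rot: [0.001, 0.996, 0.089, 0.001]
contact_force: [1.3, -5.2, 6.7]
gripper_width: 0.002
grasp_force: 4.0
```

carry_out:
  targets:
    - [0,-0.3,0,0,-1]
    - [0,-0.2,0,0,-1]

```text
t: 8.75
eef_pos: [0.685, -0.0451, 0.009]
tool_rot: [0.001, 0.996, 0.09, 0.001]
contact_force: [1.4, -6.3, 6.3]
gripper_width: 0.0
grasp_force: 4.0
```

carry_out:
  targets:
    - [0,-0.2,0,0,-1]
    - [0,-0.2,0,0,-1]

```text
t: 8.95
eef_pos: [0.6843, -0.0416, 0.0091]
tool_rot: [0.001, 0.996, 0.089, 0.001]
contact_force: [1.3, -7.6, 5.6]
gripper_width: -0.0
grasp_force: 4.1
```

carry_out:
  targets:
    - [0,-0.2,0,0,-1]

```text
t: 9.05
eef_pos: [0.6839, -0.0397, 0.009]
tool_rot: [0.001, 0.996, 0.089, 0.001]
contact_force: [1.4, -5.7, 6.4]
gripper_width: 0.0
grasp_force: 4.1
```

carry_out:
  targets:
    - [0,-0.2,0,0,-1]
    - [0,-0.2,0,0,-1]

```text
t: 9.25
eef_pos: [0.6832, -0.0358, 0.009]
tool_rot: [0.001, 0.996, 0.089, 0.001]
contact_force: [1.0, -6.8, 5.3]
gripper_width: 0.002
grasp_force: 4.8
```

carry_out:
  targets:
    - [0,-0.2,0,0,-1]

```text
t: 9.35
eef_pos: [0.6831, -0.0355, 0.0091]
tool_rot: [0.002, 0.996, 0.089, 0.001]
contact_force: [2.8, -11.9, 5.8]
gripper_width: 0.0
grasp_force: 6.5
```

carry_out:
  targets:
    - [0,-0.2,0,0,-1]

```text
t: 9.45
eef_pos: [0.6829, -0.0354, 0.0091]
tool_rot: [0.003, 0.996, 0.089, 0.001]
contact_force: [3.1, -14.4, 5.6]
gripper_width: -0.0
grasp_force: 7.9
```

carry_out:
  targets:
    - [0,-0.2,0,0,-1]

```text
t: 9.55
eef_pos: [0.6826, -0.0352, 0.0091]
tool_rot: [0.004, 0.996, 0.088, 0.001]
contact_force: [3.3, -17.4, 5.8]
gripper_width: -0.005
grasp_force: 9.3
```

Stopped against the end stop (force rising, no motion). I'll back off and inspect.

carry_out:
  targets:
    - [0,1,0,0,-1]
    - [0,2,0,0,-1]
    - [0,0,-4,0,-1]
    - [0,0,-5,0,-1]
    - [0,0,-5,0,-1]
    - [-4,0,-2,0,-1]
    - [-5,0,0,0,-1]
    - [-5,0,0,0,-1]
    - [0,5,0,0,-1]
    - [0,5,0,0,-1]
    - [0,5,0,0,-1]
    - [0,5,0,0,-1]

```text
t: 10.75
eef_pos: [0.5843, -0.2808, 0.1676]
tool_rot: [-0.001, 0.996, 0.091, -0.0]
contact_force: [1.2, 0.3, -0.1]
gripper_width: -0.004
grasp_force: 0.0
```

```bash
python3 - <<'E'
from m import *
st();bd((-.048,-.07))
t=avg("top",3)[120:210,185:305,::-1];s=avg("scene",3)[165:285,195:340,::-1]
A=cv2.resize(t,(480,360),interpolation=cv2.INTER_CUBIC);B=cv2.resize(s,None,fx=3,fy=3,interpolation=cv2.INTER_CUBIC)[:,:320+0]
B=cv2.resize(s[:,45:],(0,0),fx=3.2,fy=3,interpolation=cv2.INTER_CUBIC)
cv2.imwrite("pics/f.png",np.hstack([A,B[:,-320:]]).clip(0,255).astype(np.uint8))
E
```

```text
t 10.75 fence xy mm [-185.1 -376.7] z 0.1676 toolx deg 10.4 tilt [-0.     0.001 -1.   ] F fence [1.25 0.08] fz -0.13 q [ 0.46  0.5  -0.15  1.67  0.09  0.97 -1.11] w -0.0
board fence mm [-53.  -71.2] ang rel fence 2.04 [ 83.6 127.2]
```

View pics/f.png

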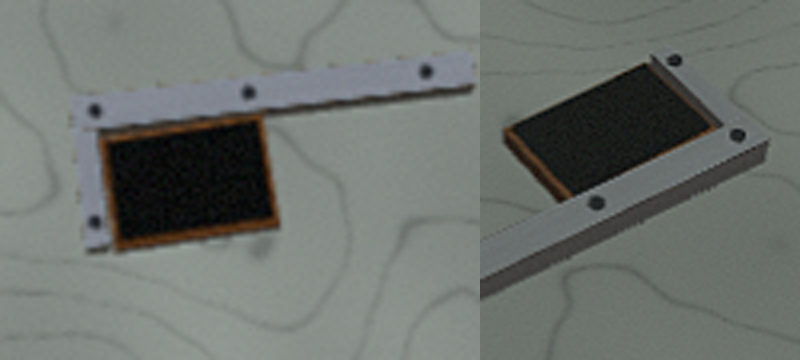

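The board is in the corner but about 2° open at the stop end. I'll finish with a square two-finger push onto the bar.

carry_out:
  targets:
    - [0.5,-4.3,0,0,1]
    - [0.5,-4.3,0,0,1]
    - [0.5,-4.3,0,0,1]
    - [0.5,-4.3,0,0,1]
    - [0.5,-4.3,0,0,1]
    - [0.5,-4.3,0,0,1]
    - [0.5,-4.4,0,0,1]
    - [0,0,4.5,0,1]
    - [0,0,4.5,0,1]
    - [0,0,4.5,0,1]
    - [0,0,2.5,0,1]
    - [0,0,1.0,0,1]

```text
t: 12.35
eef_pos: [0.5623, 0.0255, -0.0046]
tool_rot: [-0.0, 0.996, 0.092, -0.002]
contact_force: [0.1, -1.0, 0.6]
gripper_width: 1.005
grasp_force: 0.0
```

```bash
python3 -c "
from m import *;st()"
```

```text
t 12.35 fence xy mm [-151.9  -71.5] z -0.0046 toolx deg 10.5 tilt [-0.005  0.    -1.   ] F fence [-0.05 -1.  ] fz 0.65 q [-0.01  0.63 -0.19  1.96  0.21  0.57 -1.73] w 1.0
```

carry_out:
  targets:
    - [0.6,0.2,0,0,1]
    - [0.6,0.2,0,0,1]
    - [0.6,0,0,0,1]
    - [0.6,0,0,0,1]
    - [0.4,0,0,0,1]
    - [0.4,0,0,0,1]
    - [0.4,0,0,0,1]
    - [0.4,0,0,0,1]

```text
t: 13.15
eef_pos: [0.6043, 0.0276, -0.0023]
tool_rot: [0.0, 0.996, 0.09, -0.001]
contact_force: [-4.4, -0.3, 2.7]
gripper_width: 1.0
grasp_force: 1.8
```

carry_out:
  targets:
    - [0.3,0,0,0,1]
    - [0.2,0,0,0,1]

```text
t: 13.35
eef_pos: [0.6076, 0.0285, -0.0027]
tool_rot: [0.0, 0.996, 0.09, -0.002]
contact_force: [-10.4, 0.3, 7.1]
gripper_width: 0.998
grasp_force: 5.1
```

carry_out:
  targets:
    - [0.2,0,0,0,1]
    - [0.2,0,0,0,1]

```text
t: 13.55
eef_pos: [0.6076, 0.0282, -0.0033]
tool_rot: [0.001, 0.996, 0.09, -0.006]
contact_force: [-19.8, -1.6, 15.0]
gripper_width: 1.001
grasp_force: 9.9
```

```bash
python3 -c "
from m import *;st()"
```

```text
t 13.55 fence xy mm [-106.8  -76.9] z -0.0033 toolx deg 10.36 tilt [-0.012 -0.003 -1.   ] F fence [-19.76   1.95] fz 14.95 q [-0.01  0.68 -0.19  1.85  0.2   0.65 -1.71] w 1.0
```

Flush at the same TCP position as before (-106.8). I'll retreat and check.

carry_out:
  targets:
    - [-1,0,0,0,1]
    - [-2,0,0,0,1]
    - [0,0,-4,0,1]
    - [0,0,-5,0,1]
    - [0,0,-5,0,1]
    - [0,0,-3,0,1]
    - [0,5,0,0,1]
    - [0,5,0,0,1]
    - [0,5,0,0,1]
    - [0,5,0,0,1]
    - [0,5,0,0,1]
    - [0,5,0,0,1]

```text
t: 14.75
eef_pos: [0.6386, -0.2738, 0.1681]
tool_rot: [0.0, 0.996, 0.09, 0.001]
contact_force: [-0.0, 0.1, 0.7]
gripper_width: 1.004
grasp_force: 0.0
```

```bash
python3 - <<'E'
from m import *
st();bd((-.048,-.07))
t=avg("top",3)
A=cv2.resize(t[130:200,195:270,::-1],None,fx=8,fy=8,interpolation=cv2.INTER_CUBIC)
cv2.imwrite("pics/g.png",A.clip(0,255).astype(np.uint8))
E
```

```text
t 14.75 fence xy mm [-130.3 -379.6] z 0.1681 toolx deg 10.35 tilt [ 0.002 -0.001 -1.   ] F fence [0.02 0.11] fz 0.72 q [ 0.42  0.57 -0.16  1.55  0.1   1.02 -1.15] w 1.0
board fence mm [-49.4 -72. ] ang rel fence 0.12 [ 83.5 126.8]
```

View pics/g.png

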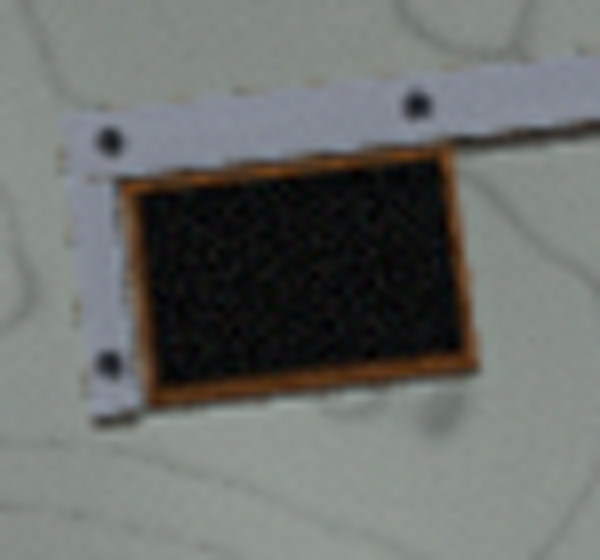

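The board is now square (0.1°) and on the bar, but a light strip of ~1 px (≈2–3 mm) shows at the stop (cols 118–130). One gentle end nudge, slightly outboard of centre, should close it.

carry_out:
  targets:
    - [1.8,-4.5,0,0,-1]
    - [1.8,-4.5,0,0,-1]
    - [1.8,-4.5,0,0,-1]
    - [1.8,-4.5,0,0,-1]
    - [0,-1,0,0,-1]
    - [0,0,4.5,0,-1]
    - [0,0,4.5,0,-1]
    - [0,0,4.5,0,-1]
    - [0,0,2.4,0,-1]
    - [0,0,0,0,-1]

```text
t: 16.0
eef_pos: [0.6711, -0.0694, 0.0048]
tool_rot: [-0.001, 0.996, 0.092, -0.004]
contact_force: [-0.3, -0.4, 0.4]
gripper_width: 0.003
grasp_force: 0.0
```

carry_out:
  targets:
    - [0,-0.6,0,0,-1]
    - [0,-0.6,0,0,-1]
    - [0,-0.6,0,0,-1]
    - [0,-0.5,0,0,-1]
    - [0,-0.3,0,0,-1]
    - [0,0,0,0,-1]

```text
t: 16.6
eef_pos: [0.6702, -0.045, 0.0092]
tool_rot: [-0.0, 0.996, 0.091, 0.0]
contact_force: [0.6, 0.8, 0.6]
gripper_width: 0.001
grasp_force: 0.0
```

```bash
python3 -c "
from m import *;st()"
```

```text
t 16.6 fence xy mm [ -58.4 -160.2] z 0.0092 toolx deg 10.42 tilt [ 0.001  0.    -1.   ] F fence [0.77 0.65] fz 0.58 q [ 0.09  0.73 -0.17  1.69  0.17  0.73 -1.55] w 0.0
```

carry_out:
  targets:
    - [0,-0.2,0,0,-1]
    - [0,-0.2,0,0,-1]

```text
t: 16.8
eef_pos: [0.6693, -0.0424, 0.0088]
tool_rot: [0.0, 0.996, 0.09, -0.0]
contact_force: [0.0, 0.8, 0.2]
gripper_width: -0.0
grasp_force: 0.0
```

carry_out:
  targets:
    - [0,-0.2,0,0,-1]

```text
t: 16.9
eef_pos: [0.6689, -0.0401, 0.0087]
tool_rot: [0.0, 0.996, 0.09, -0.0]
contact_force: [0.2, -0.4, -0.7]
gripper_width: 0.002
grasp_force: 0.0
```

carry_out:
  targets:
    - [0,-0.2,0,0,-1]

```text
t: 17.0
eef_pos: [0.6685, -0.0389, 0.0087]
tool_rot: [0.0, 0.996, 0.09, -0.0]
contact_force: [0.2, -2.9, -0.5]
gripper_width: -0.006
grasp_force: 1.1
```

carry_out:
  targets:
    - [0,-0.2,0,0,-1]

```text
t: 17.1
eef_pos: [0.6683, -0.0373, 0.0087]
tool_rot: [0.001, 0.996, 0.09, -0.0]
contact_force: [1.7, -6.7, -1.3]
gripper_width: -0.003
grasp_force: 3.3
```

carry_out:
  targets:
    - [0,-0.2,0,0,-1]

```text
t: 17.2
eef_pos: [0.6683, -0.0371, 0.0088]
tool_rot: [0.002, 0.996, 0.09, 0.0]
contact_force: [2.8, -9.3, -1.6]
gripper_width: -0.003
grasp_force: 4.1
```

carry_out:
  targets:
    - [0,-0.2,0,0,-1]

```text
t: 17.3
eef_pos: [0.6683, -0.037, 0.0089]
tool_rot: [0.003, 0.996, 0.089, 0.0]
contact_force: [3.2, -11.8, -1.4]
gripper_width: 0.002
grasp_force: 5.5
```

carry_out:
  targets:
    - [0,1,0,0,-1]
    - [0,2,0,0,-1]
    - [0,0,-4,0,-1]
    - [0,0,-5,0,-1]
    - [0,0,-5,0,-1]
    - [0,0,-3,0,-1]
    - [-2,4,0,0,-1]
    - [-2,4,0,0,-1]
    - [-2,4,0,0,-1]
    - [0,5,0,0,-1]
    - [0,5,0,0,-1]
    - [0,0,0,0,-1]

```text
t: 18.5
eef_pos: [0.6517, -0.299, 0.1785]
tool_rot: [0.003, 0.996, 0.085, -0.0]
contact_force: [-1.0, -0.6, -0.2]
gripper_width: 0.0
grasp_force: 0.0
```

```bash
python3 - <<'E'
from m import *
st();bd((-.048,-.07));bd((-.048,-.07))
s=avg("scene",3);c,wh,a=pad(s,cs,project(cs,[*(C0+F.T@np.array((-.055,-.07))),.024])[0]);print((F@(c-C0)*1000).round(1),a-10.3,wh)
d=np.load("im.npz");t=avg("top",2)
for n,p in (("felt",(360,229)),("comp",(377,181)),("can",(119,220)),("tumbler",(125,158))):
    x,y=p;print(n,np.abs(t-d["t"])[y-16:y+16,x-16:x+16].mean().round(2))
E
```

```text
t 18.5 fence xy mm [-122.  -406.7] z 0.1785 toolx deg 9.75 tilt [-0.    -0.005 -1.   ] F fence [-1.07 -0.42] fz -0.21 q [ 0.44  0.6  -0.14  1.48  0.1   1.07 -1.13] w 0.0
board fence mm [-49.3 -69.6] ang rel fence 0.2 [ 83.6 127.5]
board fence mm [-49.3 -69.5] ang rel fence 0.23 [ 83.5 127.1]
[-46.3 -72.8] -0.01809673309326243 (86.85426330566406, 132.33294677734375)
felt 37.39
comp 25.66
can 10.04
tumbler 10.27
```

The board sits at about (-49, -70) mm in the fence frame, turned 0.2°. The hand is well clear, so I'm handing in.

```bash
python3 -c "
from station import bot;print(bot.hand_in())"
```

```text
the job is handed in; nothing more can be done
None
```

The board is seated in the fence corner and the job is handed in at about 19 s. My last top-camera measurement put it within about 1.5 mm of its seated place and 0.2° of square, with the hand well clear; the hand-in gave no verdict, and I did not re-measure the bystanders, though no move went near them at bench level.

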